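Book in the minibar snack dishes and stow them by length

TASK

Book the closed metal snack dishes lying on the trolley into stock, the longest first and so on down to the shortest: lift each one up to the barcode reader and hold it there level and still for about two seconds, with its label end facing the window and the label midway between the tips of the two prongs. Stow every dish lid up, lying flat, in the bay of its own length in the drawer (four bays, longest at the robot's left to shortest at its right; there may be fewer dishes than bays), and leave the drawer fully shut, with the creamers, bottle, jar and stopper left alone.

Things in the scene. Friction and masses are not known exactly. Their poses are not given: they have to be found in the camera images.
- dish_1: closed flat snack dish of dull grey metal with a dark lid seam, the longest: 150 x 54 x 26 mm, 250 g or so (may be absent). Origin at the centre of its underside; x along its length towards the end with the barcode label, y across its 54 mm width, z up. Its bay is 164 x 66 mm inside, its rims 3 mm thick, 8 mm high
- dish_2: closed flat snack dish of dull grey metal with a dark lid seam, the second longest: 128 x 54 x 26 mm, 228 g or so (may be absent). Origin at the centre of its underside; x along its length towards the end with the barcode label, y across its 54 mm width, z up. Its bay is 142 x 66 mm inside, its rims 3 mm thick, 8 mm high
- dish_3: closed flat snack dish of dull grey metal with a dark lid seam, the third longest: 106 x 54 x 26 mm, 206 g or so (may be absent). Origin at the centre of its underside; x along its length towards the end with the barcode label, y across its 54 mm width, z up. Its bay is 120 x 66 mm inside, its rims 3 mm thick, 8 mm high
- dish_4: closed flat snack dish of dull grey metal with a dark lid seam, the shortest: 84 x 54 x 26 mm, 184 g or so (may be absent). Origin at the centre of its underside; x along its length towards the end with the barcode label, y across its 54 mm width, z up. Its bay is 98 x 66 mm inside, its rims 3 mm thick, 8 mm high
- dish_1_label (a point): centre of the white barcode label on the +x end face of dish_1: 75 mm from the dish's middle, 13 mm above its underside
- dish_2_label (a point): centre of the white barcode label on the +x end face of dish_2: 64 mm from the dish's middle, 13 mm above its underside
- dish_3_label (a point): centre of the white barcode label on the +x end face of dish_3: 53 mm from the dish's middle, 13 mm above its underside
- dish_4_label (a point): centre of the white barcode label on the +x end face of dish_4: 42 mm from the dish's middle, 13 mm above its underside
- reader: grey barcode reader head (70 x 100 x 70 mm, centre 190 mm up, top at 225 mm) on a post and a black foot (120 x 130 mm), fixed. Its dark window faces along its own -x, towards the robot side; y to its left, z up. Two thin level rods (6 mm), the focus prongs, reach forward from the head's sides 190 mm up, 110 mm apart, and end 125 mm in front of the origin. Origin under the head on the table
- reader_focus (a point): the viewing point: midway between the tips of the reader's two focus prongs, 190 mm above the table, 90 mm in front of the window
- unit_drawer0 (a joint): travel in m, 0 fully shut, 0.21 fully out, of the shallow drawer in the fixed cherry-laminate unit (300 mm deep, 420 mm wide, 90 mm high; the stopper stands on its flat top). It slides out towards the robot, along the knob point's -x. About 1 N of friction; stays where left. Side walls reach 60 mm, front panel 78 mm above the table; inside 378 mm wide
- unit_drawer0_handle (a point): middle of the round brass knob (28 mm across, 16 mm thick) on the drawer front, 35 mm before the panel, 52 mm above the table. x points into the unit, y to its left, z up. In this frame the floors of the four bays have their centres at x, y = 153, 132 (longest); 142, 44; 131, -44; 120, -132 mm (shortest), z = -28 mm. Bays: see dishes. Moves with the drawer
- creamer_1: small white porcelain creamer, 52 mm across, 58 mm high, a bystander; origin at the centre of its foot
- creamer_2: small white porcelain creamer, 52 mm across, 58 mm high, a bystander; origin at the centre of its foot
- creamer_3: small white porcelain creamer, 52 mm across, 58 mm high, a bystander; origin at the centre of its foot
- jar: glass jar with an orange lid, 84 mm across, 110 mm high, a bystander at the left, nearer the robot than the drawer unit; origin at the centre of its base
- stopper: crystal decanter stopper, 60 mm across, 86 mm high, a bystander on the unit's top
- mini: miniature bottle, 38 mm across, 110 mm high, a bystander between reader and drawer unit

How it is judged:
By the outcome, as a careful person would: the job done as asked, in the order asked, and still so for the second after the job is handed in, with the robot touching nothing.
Of dish_1, dish_2, dish_3, dish_4 only 3 to 4 are there at a start; the rules pass over those that are not, and their reading is None.
At some moment in a run one of dish_1, dish_2, dish_3, dish_4 may be knocked a few centimetres aside while the robot is not near it.
Once in a run the grip may slacken for a moment while it holds something.
It also fails if it takes over 210 s, if anything falls off the work surface, if the arm or the gripper's body presses on something with over 40 N, if the wrist force passes 120 N, or if a joint passes its speed limit or range.

ROBOT

A 7-joint arm with a two-finger parallel gripper is mounted at the origin on the work surface. World frame = base frame: x ahead of the robot, y to its left, z up, the work surface at z = 0. Lengths are in m, angles in rad, forces in N, time in s.
With the tool pointing down it reaches from about 0.425 to 0.875 m from the base axis. Payload 8.4 kg.
Tool frame: the origin (TCP) lies at the very end of the fingers, on their centre line; the grasp point (between the pads) lies 19 mm behind it; z points along the fingers, y is the line along which they close (so a half turn about z gives the same grasp; the last joint's range is limited). The gripper opens to 87 mm and grips with 3 to 60 N. Pads are 19 mm wide; open, the fingers measure 117 mm over their backs; the gripper's body (75 mm by 190 mm) begins 51 mm behind the grasp point.
Start: joints at [-1.42, 0.333, 0.04, 1.465, -0.013, 1.343, -0.059], TCP at [0.161, 0.63, 0.223] pointing down, gripper open.
Joint ranges: [-2.58, 2.58], [-0.38, 2.09], [-1.3, 1.39], [0.25, 2.4], [-1.5, 4.64], [0.08, 2.09], [-2.65, 2.65]. Speed limits (rad/s): [2.22, 2.22, 2.79, 2.79, 3.14, 3.14, 3.14].

INTERFACE

Orientations are given as [roll, pitch, yaw] about the fixed x, y, z axes, in that order (R = Rz(yaw) Ry(pitch) Rx(roll)).
In Python, from bench import bot gives the robot as it stands. The module is installed in compiled form; this text tells all that it offers. Calls block until the motion is done:
- bot.move_to(position, orientation): joint-space move of the TCP to a pose.
- bot.move_linear(position, vel=0.15, attitude=None): straight line of the TCP; attitude=None keeps the orientation; vel is the mean speed in m/s.
- bot.set_joints(angles): joint-space move.
- bot.gripper_to(opening): finger opening in m; the grip force is fixed at half the most; returns when the fingers have stopped.
- bot.dwell(seconds).
- bot.inverse_kinematics(position, orientation): joint angles nearest the present ones, or None.
- bot.read_state(): the state.
- bot.read_camera(name): name is "scene" or "top" or "wrist"; returns (picture, depth): 384x512x3 uint8, red, green, blue; 384x512 float32, m along the optical axis (not along the pixel's ray), 0 where there is no reading.
- bot.camera_model(name): a dict with "intrinsics" (3x3 intrinsics, pixels), "dist_coeffs" ([k1, k2, p1, p2, k3] as OpenCV has them; the pictures are not rectified), "R" (3x3) and "t" (3): a world point X has camera coordinates R X + t. Camera axes: x right, y down, z forward; pixel columns grow to the right and rows downward; lengths in m; the calibration is good to about 2 mm. A picture is of the moment at which its call begins: read the wrist's pose just before it. camera_model takes no time and is no camera call; for the wrist camera it gives the pose at the moment of the call.
A pose or a line that the arm cannot do raises bot.Unreachable and nothing moves.
- bot.job_done(): hands the job in; it is judged then, once.
The state is a dict: "clock": time; "q": joint angles; "qd": joint speeds; "tau": joint torques, N m; "ee_pos": TCP position; "orientation": TCP orientation; "ft_force": force on the tool from outside, world axes, zero at the start; "wrist_torque": the same for the moment, N m; "finger_gap": finger opening in m; "gripper_force": force on a finger pad.
Only numpy, scipy, OpenCV 4.12 (cv2) and the standard library are available. Lean on these libraries where they do the work, as an engineer would, in place of code of your own. Each camera call takes 0.05 s, during which the arm holds its last target. There are 200 camera calls.

## Working session

There is one attempt and no reset: what is moved stays moved. The work goes in short steps, each a Python script; the robot and the scene stay as the last script left them, time stands still between calls to the robot, and variables do not carry over. Pictures are saved under pics/ and viewed, at most 14 in all, crops included, and the job is handed in when it is done.

```bash
mkdir -p pics; ls; python3 - <<'E'
from bench import bot
import cv2,numpy as np
for n in("scene","top"):
    p,d=bot.read_camera(n); m=bot.camera_model(n)
    np.savez(f"pics/{n}0.npz",p=p,d=d,K=m["intrinsics"],D=m["dist_coeffs"],R=m["R"],t=m["t"])
    cv2.imwrite(f"pics/{n}0.png",cv2.resize(p[:,:,::-1],(800,600),interpolation=cv2.INTER_CUBIC))
    print(n,m)
s=bot.read_state();print(s)
E
```

```text
pics
scene {'intrinsics': array([[493.98723132,   0.        , 262.89404725],
       [  0.        , 493.98723132, 188.75731794],
       [  0.        ,   0.        ,   1.        ]]), 'dist_coeffs': array([-0.11172135,  0.        ,  0.        ,  0.        ,  0.        ]), 'R': array([[-2.10674080e-01,  9.77556338e-01, -1.94812491e-04],
       [ 8.25513306e-01,  1.77800398e-01, -5.35644285e-01],
       [-5.23587828e-01, -1.13007187e-01, -8.44443700e-01]]), 't': array([ 0.11093868, -0.33657557,  1.89082241])}
top {'intrinsics': array([[430.11491399,   0.        , 254.26613649],
       [  0.        , 430.11491399, 189.64714434],
       [  0.        ,   0.        ,   1.        ]]), 'dist_coeffs': array([-0.02222605,  0.        ,  0.        ,  0.        ,  0.        ]), 'R': array([[ 0.01363092, -0.99990597, -0.00150291],
       [-0.99153469, -0.01332267, -0.12915674],
       [ 0.12912458,  0.00325071, -0.99162305]]), 't': array([-0.00616179,  0.53449348,  1.42847159])}
{'clock': 0.1, 'q': array([-1.42021104,  0.33381461,  0.03988343,  1.46616   , -0.01340756,
        1.34328782, -0.05851357]), 'qd': array([ 1.24904437e-03, -3.21975834e-03,  8.65072422e-05, -2.36338242e-03,
        2.19021861e-03, -2.21030010e-04,  1.19997221e-03]), 'tau': array([ 4.79134207e-03, -6.57806683e+01,  1.34055331e+00, -4.04710686e+01,
       -5.95579692e-02,  4.09089471e-02,  9.38603716e-05]), 'ee_pos': array([0.16060366, 0.62942386, 0.22177609]), 'orientation': array([-3.14019177e+00,  8.89793630e-05,  2.89176727e+00]), 'ft_force': array([ 0.08331811, -0.81963811, -0.06472378]), 'wrist_torque': array([ 0.01654179, -0.0081112 , -0.05572229]), 'gripper_force': 0.0, 'finger_gap': 0.08697994454019334}
```

View pics/scene0.png

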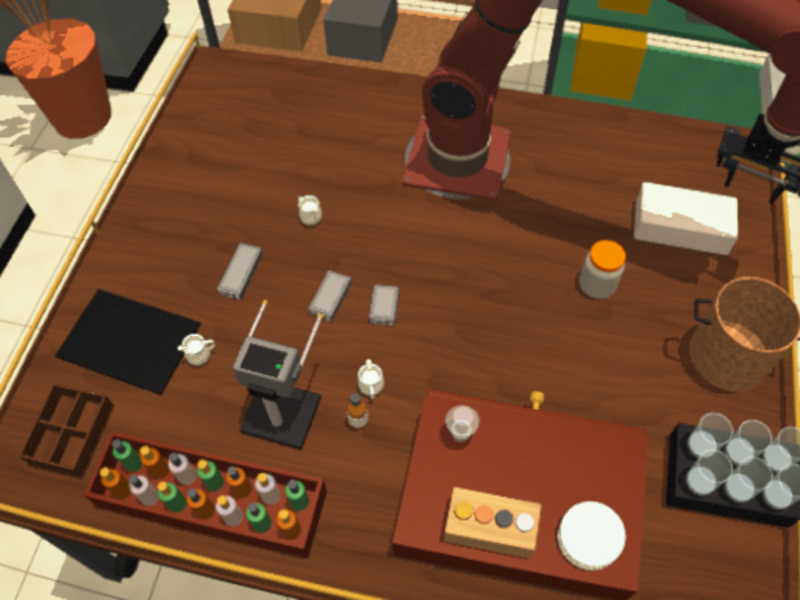

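View pics/top0.png

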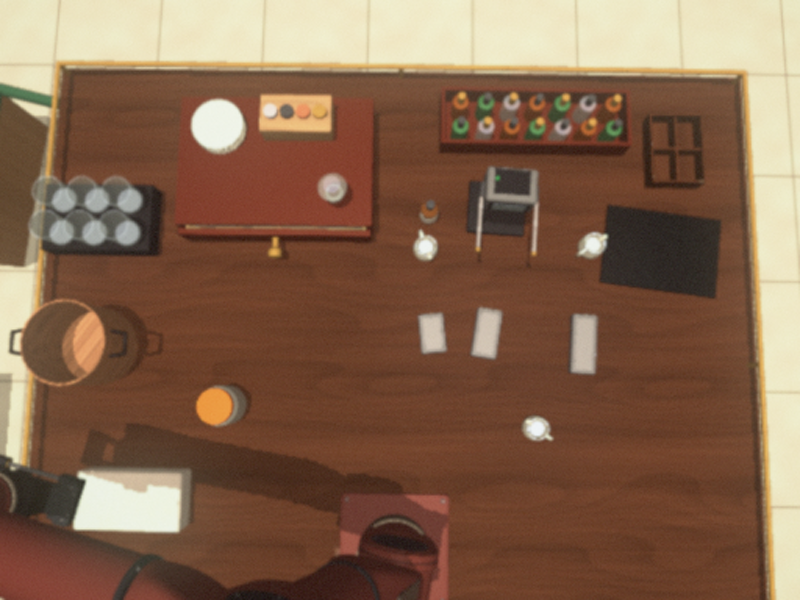

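The pictures show three dishes, at about (240,271), (330,295) and (384,304) in the scene view. The reader is at (267,360), the knob at (537,400), and the creamers, jar and bottle stand nearby. Next I'll measure them and find the label ends.

```bash
cat > h.py <<'E'
import numpy as np,cv2
def unproj(uv,m,z):
    "native pixels -> world points at height z"
    uv=np.asarray(uv,float).reshape(-1,1,2)
    K,D,R,t=(np.asarray(m[k],float) for k in("intrinsics","dist_coeffs","R","t"))
    n=cv2.undistortPoints(uv,K,D).reshape(-1,2)
    r=np.c_[n,np.ones(len(n))]@R; c=-R.T@t
    return c+r*((z-c[2])/r[:,2])[:,None]
def dishes(p,m,z=0.026):
    "grey blobs -> list of (x,y,length,width,axis yaw) at height z"
    hsv=cv2.cvtColor(p,cv2.COLOR_RGB2HSV)
    k=((hsv[...,1]<60)&(hsv[...,2]>110)).astype(np.uint8)
    out=[]
    for c in cv2.findContours(k,cv2.RETR_EXTERNAL,cv2.CHAIN_APPROX_NONE)[0]:
        if cv2.contourArea(c)<150: continue
        w=unproj(c,m,z)[:,:2]
        (x,y),(a,b),an=cv2.minAreaRect((w*1000).astype(np.float32))
        an=np.radians(an)
        if a<b: a,b,an=b,a,an+np.pi/2
        out.append((x/1000,y/1000,a,b,(an+np.pi/2)%np.pi-np.pi/2))
    return out
E
python3 - <<'E'
from h import *
np.set_printoptions(precision=4,suppress=True)
for n in("scene","top"):
    f=np.load(f"pics/{n}0.npz");m=dict(intrinsics=f["K"],dist_coeffs=f["D"],R=f["R"],t=f["t"])
    s=0.64
    print(n); 
    for o in dishes(f["p"],m): 
        if 35<o[3]<75 and 70<o[2]<170 : print(np.round(o,3))
    pts={"scene":[((264,302),.19),((323,316),.19),((537,400),.052)],"top":[((479,250),.19),((534,254),.19),((275,252),.052),((178,236),.09),((372,239),.09),((189,228),.09)]}[n]
    for uv,z in pts: print(uv,unproj((np.array(uv)+.5)*s-.5,m,z))
p=np.load("pics/scene0.npz")["p"]
a=cv2.resize(p[150:214,135:265,::-1],None,fx=6,fy=6,interpolation=cv2.INTER_CUBIC)
p=np.load("pics/top0.npz")["p"]
b=cv2.resize(p[190:245,260:390,::-1],None,fx=6,fy=3.6,interpolation=cv2.INTER_CUBIC)
cv2.imwrite("pics/crop1.png",np.vstack([a,b])); 
E
```

```text
scene
[ 1.173 -0.538 78.987 38.955 -1.31 ]
[ 1.117 -0.621 85.316 66.478 -1.542]
[  0.733  -0.814 143.718  58.629   0.491]
[ 0.461 -0.073 87.979 53.511  0.119]
[  0.463  -0.194 109.892  52.692  -0.146]
[  0.441  -0.404 132.688  51.393  -0.068]
(264, 302) [[ 0.6037 -0.266   0.19  ]]
(323, 316) [[ 0.6097 -0.1489  0.19  ]]
(537, 400) [[0.6288 0.2715 0.052 ]]
top
[  0.439  -0.404 126.793  54.326  -0.024]
[ 0.457 -0.074 84.7   53.683  0.104]
[  0.459  -0.193 106.625  53.769  -0.154]
(479, 250) [[ 0.6087 -0.1579  0.19  ]]
(534, 254) [[ 0.6022 -0.2659  0.19  ]]
(275, 252) [[0.6264 0.2686 0.052 ]]
(178, 236) [[0.6509 0.4693 0.09  ]]
(372, 239) [[0.6496 0.0567 0.09  ]]
(189, 228) [[0.6686 0.4468 0.09  ]]
```

View pics/crop1.png

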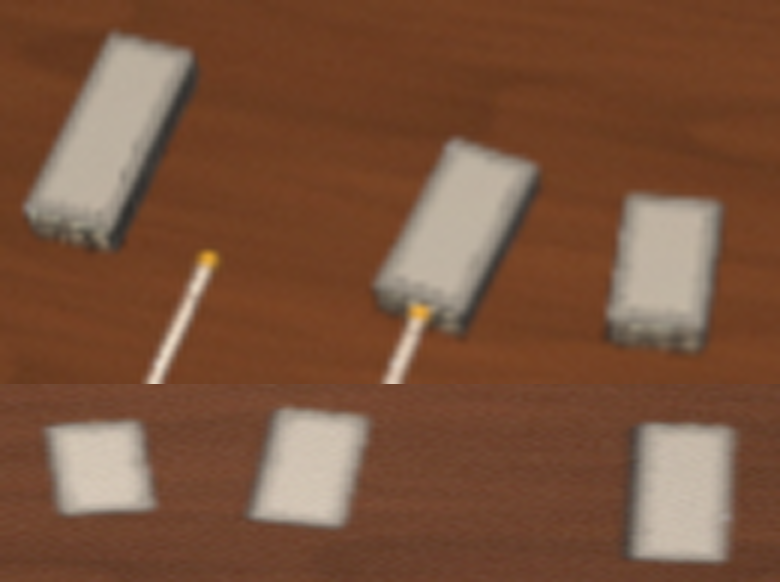

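All three far end faces show a white label with bars, at about (70,235), (425,315) and (655,330) in the crop. By length these are dish_2, dish_3 and dish_4, so dish_1 is absent. I'll open the drawer first, then look closely with the wrist camera.

```bash
cat >> h.py <<'E'
from bench import bot
PI=np.pi
def rpy(yaw): return [PI,0,yaw]
def go(p,yaw):
    "joint move, tool down, choosing the half turn that bends the last joint less"
    best=None
    for y in(yaw,yaw+PI,yaw-PI):
        q=bot.inverse_kinematics(p,rpy(y))
        if q is None: continue
        c=np.abs(np.asarray(q)-bot.read_state()["q"]).max()+(abs(q[6])>2.4)*5
        if best is None or c<best[0]: best=(c,y)
    if best is None: raise RuntimeError("no ik")
    bot.move_to(p,rpy(best[1])); return best[1]
def st(*tag):
    s=bot.read_state(); print(*tag,"t%.1f"%s["clock"],"p",np.round(s["ee_pos"],4),"rpy",np.round(s["orientation"],3),"F",np.round(s["ft_force"],1),"gap %.4f gf %.1f"%(s["finger_gap"],s["gripper_force"]))
    return s
def line(dx=0,dy=0,dz=0,vel=.15):
    p=np.array(bot.read_state()["ee_pos"])+[dx,dy,dz]; bot.move_linear(p,vel=vel)
def snap(cam,name):
    m=bot.camera_model(cam); p,d=bot.read_camera(cam)
    cv2.imwrite(f"pics/{name}.png",cv2.resize(p[:,:,::-1],(800,600),interpolation=cv2.INTER_CUBIC))
    np.savez(f"pics/{name}.npz",p=p,d=d,**m); return p,d,m
E
python3 - <<'E'
from h import *
k=[.6275,.270]
bot.move_linear([.161,.63,.30]); st()
print(go([*k,.26],0)); st()
bot.move_linear([*k,.033],vel=.15); st("down")
bot.gripper_to(.02); st("grip")
line(dx=-.209,vel=.12); st("pulled")
snap("top","top1")
bot.gripper_to(.06)
line(dz=.2); st()
go([.40,-.19,.33],0); st()
snap("wrist","w1")
E
```

```text
t0.8 p [0.1609 0.6297 0.299 ] rpy [-3.14   0.     2.892] F [ 0.3 -0.2 -0.5] gap 0.0871 gf 0.0
3.141592653589793
t2.9 p [0.6269 0.2715 0.2599] rpy [ 3.141 -0.    -3.14 ] F [ 0.4  0.4 -0. ] gap 0.0867 gf 0.0
down t4.5 p [0.6281 0.2703 0.034 ] rpy [ 3.141e+00  1.000e-03 -3.142e+00] F [-0.4 -0.1 -0.2] gap 0.0870 gf 0.0
grip t5.6 p [0.6276 0.2681 0.0329] rpy [-3.14 -0.    3.14] F [-1.2 -6.1  2.3] gap 0.0270 gf 29.9
pulled t7.5 p [0.4221 0.2674 0.0329] rpy [3.141 0.006 3.14 ] F [ 17.3  -3.3 -15.1] gap 0.0267 gf 29.9
t9.8 p [0.4182 0.2679 0.232 ] rpy [-3.141e+00 -1.000e-03 -3.142e+00] F [0.  0.5 0.8] gap 0.0601 gf 0.0
t11.6 p [ 0.4004 -0.1887  0.33  ] rpy [-3.141 -0.    -3.14 ] F [ 0.4 -0.2  0.1] gap 0.0597 gf 0.0
```

View pics/w1.png

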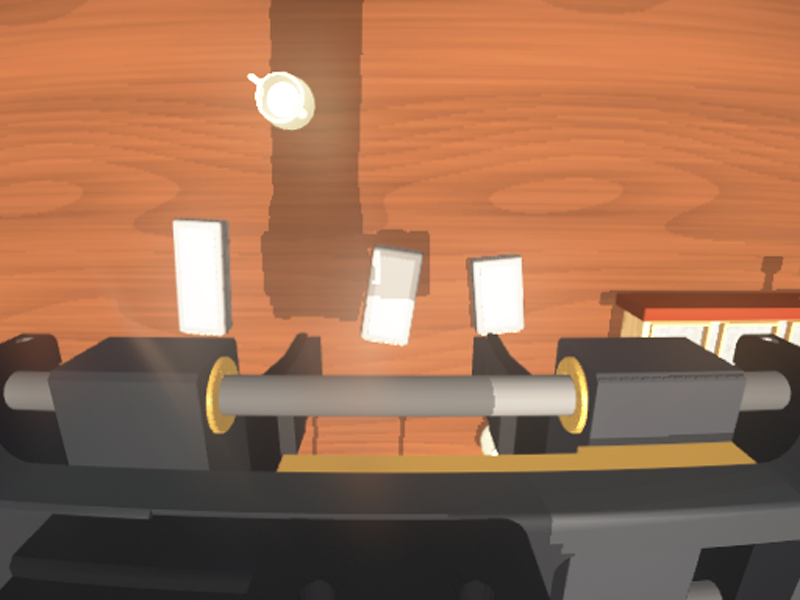

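View pics/top1.png

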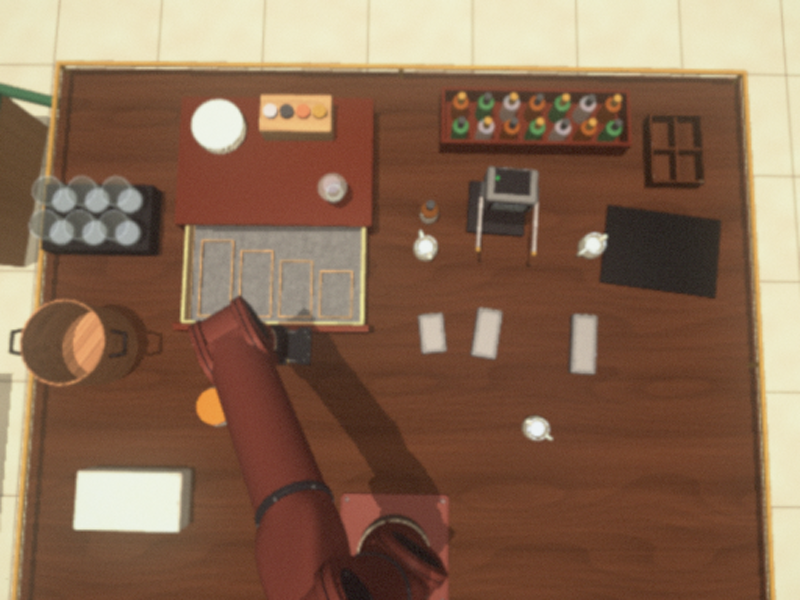

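The drawer is open with its four bays visible at (217,279), (256,284), (295,289) and (336,293). In the wrist view the dishes' robot-side faces are dark, so the labels are on the far ends. One enlarged look at the prongs and bays should give precise positions.

```bash
python3 - <<'E'
from h import *
p=np.load("pics/top0.npz")["p"]; a=p[100:170,295:350,::-1]
b=np.load("pics/scene0.npz")["p"][188:258,145:215,::-1]
c=np.load("pics/top1.npz")["p"][140:215,112:240,::-1]
u=lambda x,s:cv2.resize(x,None,fx=s,fy=s,interpolation=cv2.INTER_CUBIC)
A=np.zeros((600,800,3),np.uint8)
A[:280,:220]=u(a,4);A[:280,230:510]=u(b,4); A[290:590,:512]=u(c,4)
cv2.imwrite("pics/crop2.png",A)
E
```

```text
(no output)
```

View pics/crop2.png

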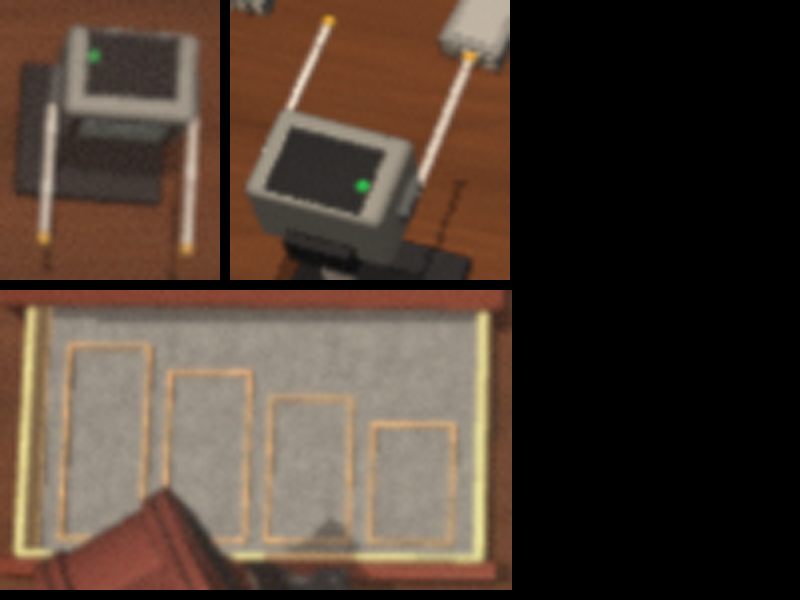

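```bash
python3 - <<'E'
from h import *
np.set_printoptions(precision=4,suppress=True)
T=dict(np.load("pics/top1.npz"));S=bot.camera_model("scene")
f=lambda pts,o:(np.array(pts,float)+.5)/4-.5+np.array(o)
t=unproj(f([(44,243),(188,253)],(295,100)),T,.19); s=unproj(f([(240,52),(98,16)],(145,188)),S,.19)
for q in(t,s): d=q[0]-q[1]; print(q[:,:2],"mid",q.mean(0)[:2],"len",np.hypot(*d[:2]),"yaw",np.arctan2(-d[0],d[1]))
h=unproj(f([(68,28),(198,36),(197,120),(62,112)],(295,100)),T,.225)[:,:2];print("head",h,h.mean(0))
for b in([(168,371),(252,371),(250,543),(164,543)],[(270,396),(353,397),(352,541),(264,541)],[(372,423),(456,423),(456,543),(367,543)]):
    q=unproj(f(np.array(b)-(0,290),(112,140)),T,.032)[:,:2];print("bay",q.mean(0),np.ptp(q,0))
E
```

```text
[[ 0.6069 -0.1556]
 [ 0.6006 -0.266 ]] mid [ 0.6038 -0.2108] len 0.11054764078653324 yaw -0.056756643619179696
[[ 0.6062 -0.1557]
 [ 0.5986 -0.2666]] mid [ 0.6024 -0.2111] len 0.11113585017260738 yaw -0.06845586020926796
head [[ 0.7661 -0.1701]
 [ 0.7613 -0.2688]
 [ 0.6958 -0.2671]
 [ 0.7005 -0.1653]] [ 0.7309 -0.2178]
bay [0.5597 0.3111] [0.1497 0.0764]
bay [0.5506 0.2241] [0.1252 0.0748]
bay [0.5394 0.1357] [0.1042 0.0756]
```

```bash
cat >> h.py <<'E'
LEN={2:.128,3:.106,4:.084}; BAY={2:(.560,.312),3:(.5493,.224),4:(.5383,.136)}
FOC=np.array([.6033,-.211]); RY=-.056; U=np.array([np.cos(RY),np.sin(RY)]); GZ=.012
def find(n):
    p,_=bot.read_camera("top"); m=bot.camera_model("top")
    c=[o for o in dishes(p,m) if abs(o[2]-LEN[n]*1000)<9 and 45<o[3]<62 and .3<o[0]<.65 and -.6<o[1]<.1]
    print("found",np.round(c,3)); assert len(c)==1; return c[0]
def grasp(n):
    x,y,_,_,a=find(n); x+=.001
    bot.gripper_to(.08); go([x,y,.16],a); st("above")
    bot.move_linear([x,y,GZ],vel=.12); st("down"); bot.gripper_to(.03); s=st("grip")
    bot.move_linear([x,y,.20],vel=.12); return st("lifted")
def present(n,along=0,dz=0,back=.0):
    c=FOC-U*(LEN[n]/2+along+back); bot.move_linear([*c,GZ+.177+dz],vel=.15,attitude=rpy(near(RY)))
def near(y):
    "tool yaw equivalent to y (mod half turn... same half as now)"
    c=bot.read_state()["orientation"][2]; return y+PI*np.round((c-y)/PI)
E
python3 - <<'E'
from h import *
go([.5,.2,.33],0)
grasp(2); present(2,back=.09); st("pre"); present(2,back=.0); s=st("at focus")
p,d,m=snap("scene","s2")
cv2.imwrite("pics/s2c.png",cv2.resize(p[150:270,110:270,::-1],None,fx=5,fy=5,interpolation=cv2.INTER_CUBIC))
bot.dwell(2.3); st("held")
E
```

```text
found [[ 4.14000e-01 -4.46000e-01  1.27637e+02  5.44730e+01 -6.80000e-02]]
above t16.2 p [ 0.4157 -0.4451  0.16  ] rpy [-3.141 -0.    -0.065] F [ 0.4 -0.3  1.2] gap 0.0798 gf 0.0
down t17.6 p [ 0.4151 -0.4463  0.0127] rpy [ 3.141e+00 -1.000e-03 -6.800e-02] F [ 0.2 -0.3 -0.6] gap 0.0802 gf 0.0
grip t18.2 p [ 0.4147 -0.4461  0.0122] rpy [ 3.141 -0.    -0.068] F [-0.  -1.2  0.8] gap 0.0537 gf 30.0
lifted t19.9 p [ 0.4145 -0.4456  0.1993] rpy [-3.141e+00  1.000e-03 -6.800e-02] F [ 0.4 -0.1 -2.6] gap 0.0542 gf 30.0
pre t21.7 p [ 0.4494 -0.2029  0.189 ] rpy [ 3.141  0.    -0.057] F [-0.  -0.7 -3.2] gap 0.0535 gf 30.0
at focus t22.8 p [ 0.5389 -0.2076  0.189 ] rpy [-3.141  0.    -0.056] F [ 0.3 -0.7 -3.1] gap 0.0536 gf 30.0
held t25.2 p [ 0.5394 -0.2074  0.189 ] rpy [ 3.142 -0.    -0.056] F [ 0.8  0.4 -3.1] gap 0.0537 gf 30.0
```

View pics/s2c.png

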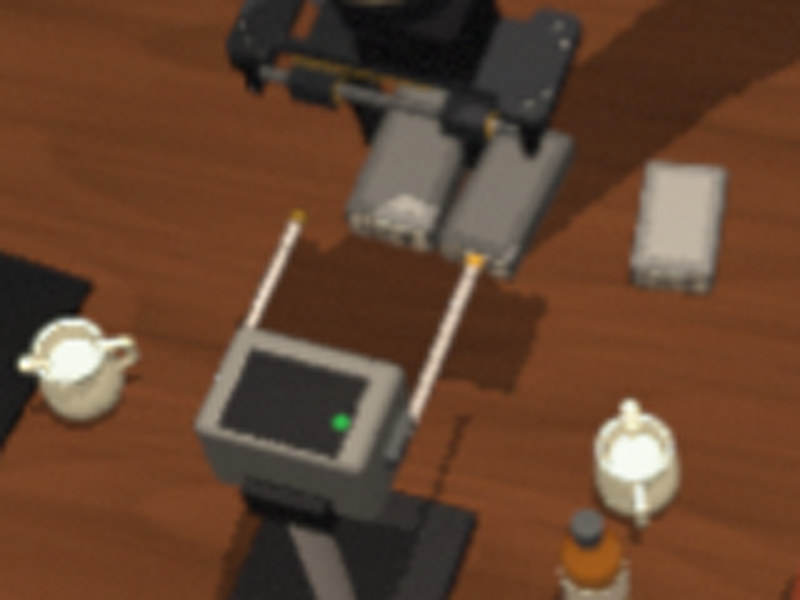

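```bash
python3 - <<'E'
from h import *
S=bot.camera_model("scene")
q=unproj((np.array([(392,230),(350,222),(434,238),(298,213),(474,257)])+.5)/5-.5+[110,150],S,.19)[:,:2];print(q, q[3:].mean(0))
p,d,m=snap("top","t2")
print([np.round(o,3) for o in dishes(p,m,.203) if .4<o[0]<.7 and -.3<o[1]<-.1])
cv2.imwrite("pics/t2c.png",cv2.resize(p[100:190,270:390,::-1],None,fx=6,fy=6,interpolation=cv2.INTER_CUBIC))
w,d,m=snap("wrist","w2")
st()
E
```

```text
[[ 0.60002292 -0.20800832]
 [ 0.59996193 -0.23379182]
 [ 0.60008833 -0.18237357]
 [ 0.60049229 -0.2657358 ]
 [ 0.60759605 -0.15599075]] [ 0.60404417 -0.21086327]
[]
t25.3 p [ 0.5394 -0.2074  0.189 ] rpy [ 3.142  0.    -0.056] F [-0.6  0.  -2.8] gap 0.0538 gf 30.0
```

View pics/t2c.png

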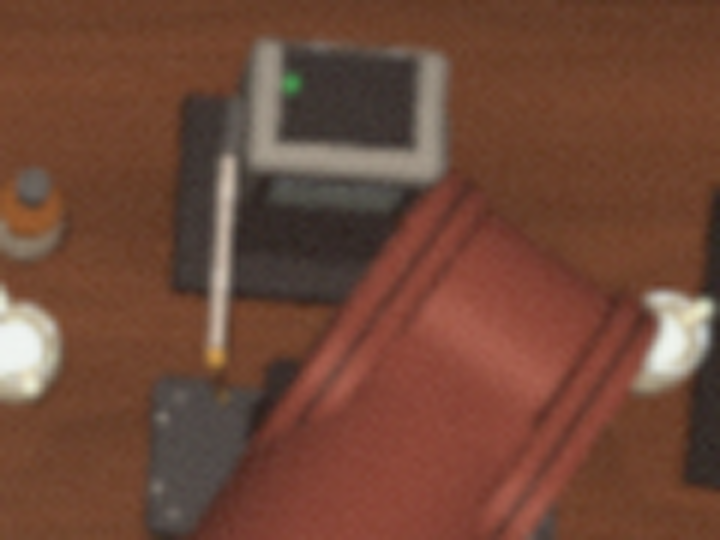

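Dish 2's label face centre is near (392,230) in the scene crop, about 3.5 mm short of the prong-tip midpoint and 2.5 mm to the left. The top view is hidden by the arm. I'll correct the position, hold again, then stow the dish.

```bash
sed -i 's/FOC=np.array(\[.6033,-.211\])/FOC=np.array([.6062,-.213])/' h.py
cat >> h.py <<'E'
def stow(n,dx=0):
    "dx: offset of dish middle ahead of the tool, along the dish"
    present(n,back=.09); line(dz=.06)
    x,y=BAY[n]; x-=dx; z=.024+GZ
    go2=[x,y,.25]; bot.move_to(go2,rpy(near(0))); st("over bay")
    bot.move_linear([x,y,z+.03],vel=.15); bot.move_linear([x,y,z+.001],vel=.04); st("in bay")
    bot.gripper_to(.066); st("open"); bot.move_linear([x,y,.25],vel=.2)
def scrop(name):
    p,d,m=snap("scene",name)
    cv2.imwrite(f"pics/{name}c.png",cv2.resize(p[150:270,110:270,::-1],None,fx=5,fy=5,interpolation=cv2.INTER_CUBIC))
E
python3 - <<'E'
from h import *
present(2); st(); bot.dwell(2.8); st("held"); scrop("s2b")
stow(2); go([.5,.2,.36],0); st()
E
```

```text
t25.5 p [ 0.5425 -0.2096  0.189 ] rpy [ 3.141 -0.    -0.056] F [ 0.4 -0.2 -3. ] gap 0.0537 gf 30.0
held t28.3 p [ 0.5423 -0.2094  0.189 ] rpy [ 3.142 -0.    -0.056] F [ 0.3 -0.4 -2.9] gap 0.0534 gf 30.0
over bay t31.8 p [0.5608 0.3102 0.2507] rpy [-3.142e+00 -1.000e-03 -2.000e-03] F [-0.8 -0.7 -2.1] gap 0.0536 gf 30.0
in bay t34.0 p [0.5601 0.3121 0.0371] rpy [-3.142 -0.    -0.   ] F [ 0.2  0.1 -2.8] gap 0.0538 gf 30.0
open t34.6 p [0.56   0.312  0.0371] rpy [-3.141 -0.     0.   ] F [ 0.2 -0.1  0.5] gap 0.0660 gf 0.0
t36.5 p [0.4996 0.201  0.359 ] rpy [-3.141e+00  1.000e-03  1.000e-03] F [-0.2  0.4 -1. ] gap 0.0663 gf 0.0
```

Dish 3 next.

```bash
python3 - <<'E'
from h import *
# arm is over the drawer; look from the side for a view of the bays
go([.45,0.03,.36],0); snap("scene","sb"); p=np.load("pics/sb.npz")["p"]
cv2.imwrite("pics/sbc.png",cv2.resize(p[230:350,250:410,::-1],None,fx=3,fy=3,interpolation=cv2.INTER_CUBIC))
go([.5,.2,.36],0)
grasp(3); present(3,back=.09); st("pre"); present(3); st("at focus")
scrop("s3"); bot.dwell(2.8); st("held")
a=cv2.imread("pics/sbc.png");b=cv2.imread("pics/s3c.png");b=b[50:350,250:650]
A=np.zeros((600,800,3),np.uint8);A[:300,:400]=a[:300,:400];A[:300,400:]=b
c=cv2.imread("pics/s2bc.png")[50:350,250:650];A[300:,400:]=c;cv2.imwrite("pics/v3.png",A)
E
```

```text
found [[  0.459  -0.193 106.625  54.273  -0.154]]
above t40.3 p [ 0.461  -0.1919  0.1604] rpy [-3.142e+00 -1.000e-03 -1.520e-01] F [0.1 0.5 0.1] gap 0.0795 gf 0.0
down t41.7 p [ 0.4605 -0.1931  0.0126] rpy [-3.141e+00 -1.000e-03 -1.540e-01] F [-0.  -0.1 -0.3] gap 0.0801 gf 0.0
grip t42.3 p [ 0.4601 -0.1931  0.0121] rpy [ 3.141 -0.    -0.154] F [0.3 0.2 4. ] gap 0.0537 gf 30.0
lifted t44.0 p [ 0.4596 -0.1929  0.1994] rpy [ 3.141e+00  1.000e-03 -1.540e-01] F [ 0.4 -0.1 -0.8] gap 0.0535 gf 30.0
pre t44.3 p [ 0.4627 -0.2053  0.1884] rpy [ 3.14e+00  2.00e-03 -6.00e-02] F [ 0.1  0.5 -1.6] gap 0.0536 gf 30.0
at focus t45.0 p [ 0.5523 -0.2103  0.189 ] rpy [ 3.142e+00  1.000e-03 -5.700e-02] F [-1.   0.1 -1.3] gap 0.0537 gf 30.0
held t47.9 p [ 0.5533 -0.21    0.189 ] rpy [-3.142 -0.    -0.056] F [-1.2 -1.  -1.7] gap 0.0537 gf 30.0
```

View pics/v3.png

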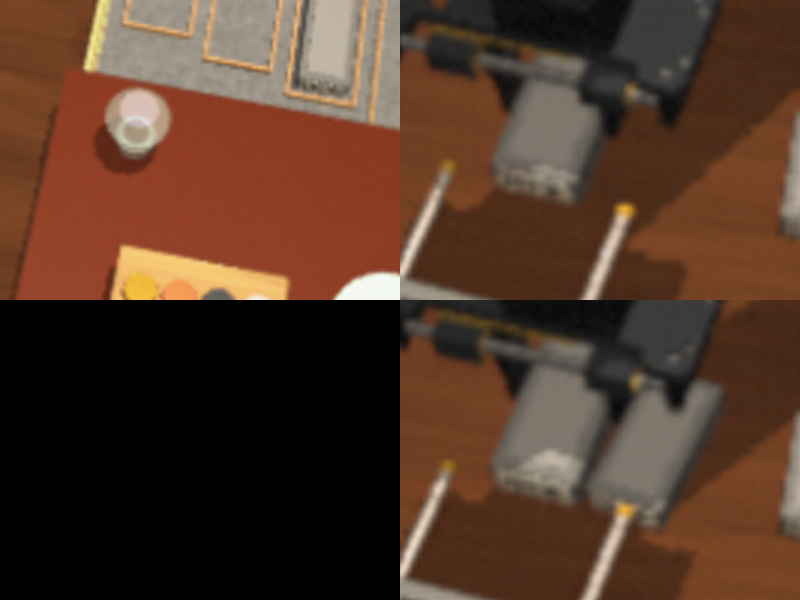

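Dish 2 lies in its bay at (325,45). Dish 3's label at (537,181) is about midway between the prong tips (midpoint (536,185)), and dish 2's second hold looks equally good. Now I'll stow dish 3, then do dish 4.

```bash
python3 - <<'E'
from h import *
stow(3); go([.5,.2,.36],0)
grasp(4); present(4,back=.09); st("pre"); present(4); st("at focus")
scrop("s4"); bot.dwell(2.8); st("held")
p=np.load("pics/s4.npz")["p"]
a=cv2.resize(p[230:330,250:350,::-1],None,fx=4,fy=4,interpolation=cv2.INTER_CUBIC);b=cv2.imread("pics/s4c.png")[50:450,250:650]
cv2.imwrite("pics/v4.png",np.hstack([a,b]))
E
```

```text
over bay t50.8 p [0.5499 0.2219 0.2503] rpy [ 3.141e+00 -1.000e-03 -3.000e-03] F [ 0.5  0.3 -1. ] gap 0.0536 gf 30.0
in bay t53.0 p [0.5494 0.224  0.0371] rpy [-3.142 -0.    -0.   ] F [ 0.3  0.1 -0.9] gap 0.0536 gf 30.0
open t53.6 p [0.5493 0.224  0.037 ] rpy [-3.142 -0.    -0.   ] F [-0.  -0.  -0.4] gap 0.0659 gf 0.0
found [[ 4.5700e-01 -7.4000e-02  8.3869e+01  5.3619e+01  1.1000e-01]]
above t57.3 p [ 0.4592 -0.0733  0.1609] rpy [ 3.141e+00 -2.000e-03  1.110e-01] F [-0.2  0.3  0.6] gap 0.0801 gf 0.0
down t58.9 p [ 0.4586 -0.0741  0.0125] rpy [-3.141e+00 -1.000e-03  1.100e-01] F [-0.1 -0.   0.7] gap 0.0804 gf 0.0
grip t59.5 p [ 0.4583 -0.0744  0.0121] rpy [ 3.141 -0.     0.11 ] F [-0.1 -0.4  2. ] gap 0.0537 gf 30.0
lifted t61.2 p [ 0.4578 -0.0743  0.1994] rpy [3.141e+00 1.000e-03 1.090e-01] F [ 0.5 -0.6 -2.1] gap 0.0532 gf 30.0
pre t62.4 p [ 0.4745 -0.2053  0.1891] rpy [-3.141 -0.    -0.055] F [-0.2 -0.  -2.5] gap 0.0535 gf 30.0
at focus t63.2 p [ 0.5634 -0.2108  0.189 ] rpy [-3.142  0.    -0.056] F [-0.2 -0.2 -2.1] gap 0.0539 gf 30.0
held t66.0 p [ 0.5643 -0.2106  0.189 ] rpy [ 3.142  0.    -0.056] F [ 0.4  0.6 -2.2] gap 0.0536 gf 30.0
```

View pics/v4.png

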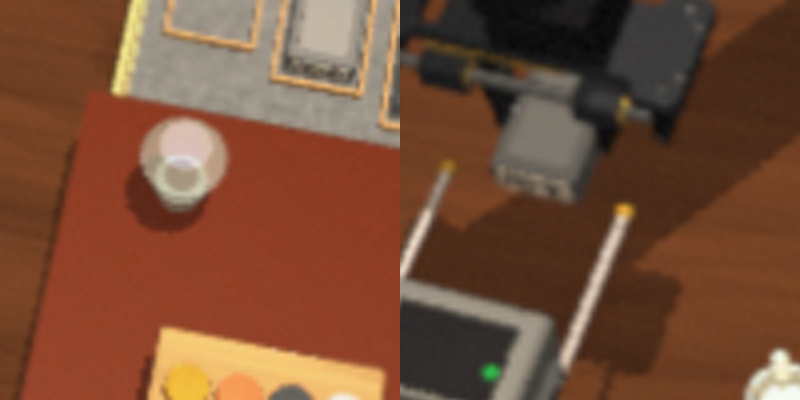

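Dish 3 sits in its bay at (325,40). Dish 4's label at (538,180) is midway between the tips. I'll stow dish 4 and check all the bays before shutting the drawer.

```bash
python3 - <<'E'
from h import *
stow(4); go([.45,-.25,.33],0); st()
p,d,m=snap("top","t5")
print([np.round(o,3) for o in dishes(p,m,.05) if .4<o[0]<.7 and 0<o[1]<.5])
cv2.imwrite("pics/t5c.png",cv2.resize(p[130:220,105:245,::-1],None,fx=5.5,fy=5.5,interpolation=cv2.INTER_CUBIC))
E
```

```text
over bay t68.6 p [0.5385 0.1337 0.2501] rpy [ 3.141e+00 -0.000e+00 -3.000e-03] F [ 0.1 -0.3 -1.9] gap 0.0537 gf 30.0
in bay t70.9 p [0.5385 0.1359 0.0371] rpy [ 3.142 -0.    -0.   ] F [ 0.  -0.2 -2.5] gap 0.0537 gf 30.0
open t71.5 p [0.5383 0.136  0.037 ] rpy [-3.142 -0.     0.   ] F [ 0.5  0.5 -0.3] gap 0.0659 gf 0.0
t74.2 p [ 0.4509 -0.2481  0.3299] rpy [3.141e+00 1.000e-03 3.000e-03] F [ 0.5  0.  -0.5] gap 0.0661 gf 0.0
[array([ 5.80000e-01,  2.64000e-01,  3.61894e+02,  2.05602e+02,
       -1.55800e+00])]
```

View pics/t5c.png

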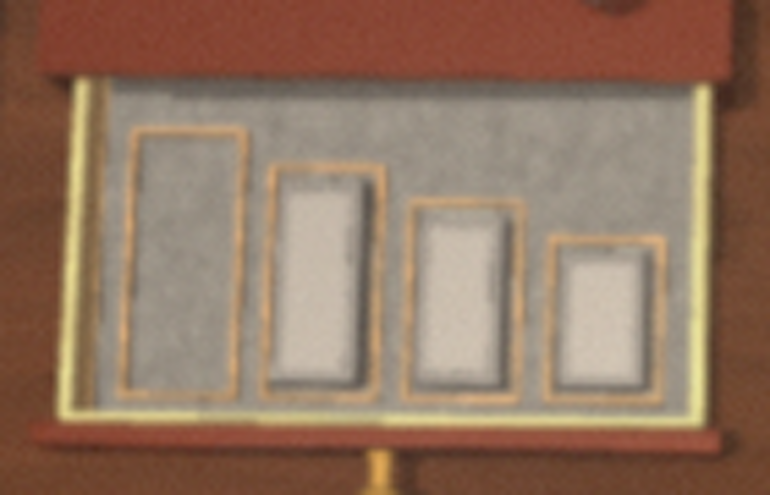

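Dishes 2, 3 and 4 lie flat inside their bays at (320,280), (462,298) and (600,320). Now I'll shut the drawer by the knob.

```bash
python3 - <<'E'
from h import *
bot.gripper_to(.06); go([.418,.268,.26],0); bot.move_linear([.418,.268,.033]); st("down")
bot.gripper_to(.02); st("grip")
line(dx=.195,vel=.1); st("near shut")
for i in range(12):
    line(dx=.003,vel=.03); s=st(i)
    if s["ft_force"][0]<-12: break
bot.dwell(.3); st(); bot.gripper_to(.06); st("open"); line(dz=.25); go([.45,0,.36],0); bot.dwell(.5)
p,d,m=snap("top","t6"); q,_,_=snap("scene","s6")
u=lambda x:cv2.resize(x[:,:,::-1],(400,400),interpolation=cv2.INTER_CUBIC)
cv2.imwrite("pics/v6.png",np.hstack([u(p[90:190,130:230]),u(q[230:330,270:370])]))
E
```

```text
down t78.2 p [0.4185 0.2683 0.0337] rpy [-3.141e+00 -1.000e-03 -0.000e+00] F [-0.3 -0.8  1.4] gap 0.0603 gf 0.0
grip t78.9 p [0.418  0.2673 0.033 ] rpy [ 3.141  0.    -0.   ] F [-0.8 -3.3  3.3] gap 0.0266 gf 29.9
near shut t81.0 p [0.6129 0.268  0.0331] rpy [-3.141e+00 -1.000e-03  1.000e-03] F [1.6 2.7 1.2] gap 0.0271 gf 29.9
0 t81.2 p [0.616  0.268  0.0331] rpy [ 3.142 -0.    -0.   ] F [0.4 1.9 2.5] gap 0.0266 gf 29.9
1 t81.5 p [0.6194 0.268  0.0331] rpy [-3.141e+00 -1.000e-03 -0.000e+00] F [1.3 2.6 0.9] gap 0.0268 gf 29.9
2 t81.8 p [0.6229 0.268  0.0331] rpy [-3.141e+00 -1.000e-03 -0.000e+00] F [1.9 3.1 1.9] gap 0.0268 gf 29.9
3 t82.0 p [0.6263 0.2681 0.0331] rpy [-3.141e+00 -1.000e-03 -0.000e+00] F [0.8 2.9 1.4] gap 0.0268 gf 29.9
4 t82.3 p [0.6274 0.268  0.033 ] rpy [3.141 0.004 0.   ] F [-10.1   0.6   9.9] gap 0.0265 gf 30.0
5 t82.5 p [0.6274 0.2681 0.033 ] rpy [3.141e+00 6.000e-03 1.000e-03] F [-14.1  -0.3  13.7] gap 0.0267 gf 30.1
t82.8 p [0.6274 0.268  0.033 ] rpy [3.141e+00 6.000e-03 1.000e-03] F [-14.8  -0.4  12.7] gap 0.0270 gf 30.1
open t83.7 p [0.6304 0.2681 0.033 ] rpy [3.142 0.    0.   ] F [-0.2  0.6  1.1] gap 0.0598 gf 0.0
```

View pics/v6.png

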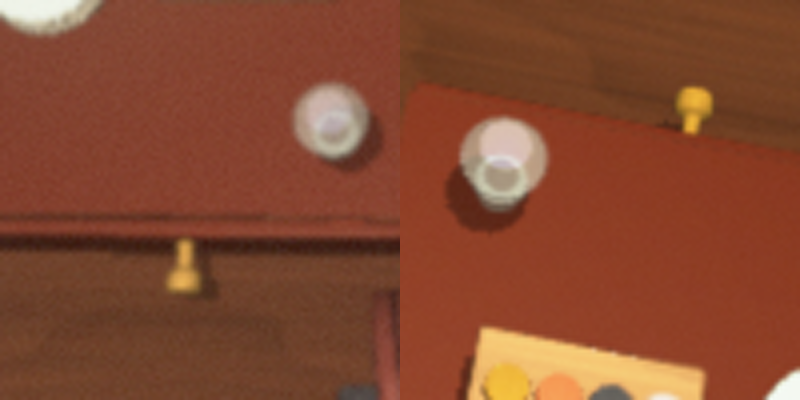

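The drawer is shut against its stop, with the knob at (185,270) as at the start, and the stopper hasn't moved.

```bash
python3 -c "
from bench import bot
print(bot.job_done())"
```

```text
the job is handed in; nothing more can be done
None
```

I handed the job in: dishes 2, 3 and 4 (dish 1 was absent) were each held at the reader for over 2 s, longest first, then stowed flat in their own bays, and the drawer was pushed shut to its stop; the labels sat within about 2 mm of the focus by camera, and I judged lid-up from how the dishes lay on the trolley.

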